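Free the guarded leak-check canister and press its nozzle cap

ROBOT

A 7-joint arm with a two-finger parallel gripper is mounted at the origin on the work surface. World frame = base frame: x ahead of the robot, y to its left, z up, the work surface at z = 0. Lengths are in m, angles in rad, forces in N, time in s.
With the tool pointing down it reaches from about 0.425 to 1.025 m from the base axis. Payload 9.4 kg.
Tool frame: the origin (TCP) lies midway between the tips of the shut fingers; the grasp point (between the pads) lies bot.tcp_to_grasp behind it (bot.tcp_to_grasp is the distance from the TCP to the grasp point, in m); z points along the fingers, x is the direction in which the jaws open and shut, and the axes are right-handed (so a half turn about z gives the same grasp; the last joint's range is limited). The gripper opens to 85 mm and grips with 20 to 120 N. Pads are 22 mm wide; open, the fingers measure 114 mm over their backs; the gripper's body (76 mm by 85 mm) begins 54 mm behind the grasp point. The pads swing forward as they close: fully open they stand 13 mm farther back than shut.
Start: joints at [-1.36, 0.599, -0.003, 1.599, 0.002, 0.943, -0.08], TCP at [0.206, 0.695, 0.231] pointing down, gripper open.
Joint ranges: [-2.57, 2.57], [-0.35, 1.97], [-1.29, 1.29], [0.11, 2.56], [-1.05, 4.19], [0.11, 1.86], [-2.63, 2.63]. Speed limits (rad/s): [2.22, 2.22, 3.01, 3.01, 3.14, 3.14, 3.14].

INTERFACE

Orientations are given as [roll, pitch, yaw] about the fixed x, y, z axes, in that order (R = Rz(yaw) Ry(pitch) Rx(roll)).
In Python, from rig import bot gives the robot as it stands. The module is installed in compiled form; this text tells all that it offers. Calls block until the motion is done:
- bot.move_ptp(position, orientation): joint-space move of the TCP to a pose.
- bot.servo_line(position, frame=None, feed=0.15): straight line of the TCP; frame=None keeps the orientation; feed is the mean speed in m/s.
- bot.movej(angles): joint-space move.
- bot.grip(opening, grip_force=None): opening from 0.0 (shut) to 1.0 (fully open); grip_force is the grip in N (None keeps the last); returns when the fingers have stopped.
- bot.pause(seconds).
- bot.inverse_kinematics(position, orientation): joint angles nearest the present ones, or None.
- bot.get_obs(): the state.
- bot.grab_frame(name): name is "scene" or "side" or "wrist"; returns the picture (420x560x3 uint8, red, green, blue); there is no depth.
- bot.get_calibration(name): a dict with "mtx" (3x3 intrinsics, pixels), "extrinsics" (4x4, takes a point from camera to world coordinates); the wrist camera has in their place "tool_from_camera" (4x4, takes a point from camera to tool coordinates, whose origin is the TCP and whose axes are the tool frame's). Camera axes: x right, y up, looking along -z (the intrinsics and any distortion apply to the point x, -y, -z); pixel columns grow to the right and rows downward; lengths in m; the calibration is good to about 2 mm. A picture is of the moment at which its call begins: read the wrist's pose just before it. get_calibration takes no time and is no camera call.
A pose or a line that the arm cannot do raises bot.PlanningError and nothing moves.
- bot.sign_off(): hands the job in, once; it reports no verdict.
The state is a dict: "time_s": time; "q": joint angles; "qvel": joint speeds; "joint_efforts": joint torques, N m; "eef_pos": TCP position; "eef_rot": TCP orientation; "ft_force": force on the tool from outside, world axes, zero at the start; "moment": the same for the moment, N m; "finger_gap": opening from 0.0 (shut) to 1.0 (fully open).
Only numpy, scipy, OpenCV 4.12 (cv2) and the standard library are available. Lean on these libraries where they do the work, as an engineer would, in place of code of your own. Each camera call takes 0.05 s, during which the arm holds its last target. There are 200 camera calls.

TASK

Spray the test fitting from the canister mounted on the leak-check station. The toothed guard bar over the nozzle cap is locked: lift the pawl clear of its teeth, draw the bar fully back, then gently push the nozzle cap right down and let it spring fully up again, leaving the bar back. Do not disturb the loose things around the station.

Things in the scene. Friction and masses are not known exactly. Their poses are not given: they have to be found in the camera images.
- station: Fixed leak-check station, position and yaw vary. Origin on the bench; z up, y along the bar, +y the way it withdraws; bar, pawl and cap are centred on x = 0. Base plate 150 x 420 x 12 mm; steel canister (66 mm wide) at y = -130; test panel at y = -236, 120 wide, top z = 184; black post y = -50 to 12 with two cheeks beside the bar (64 mm over both, y = -48 to 12, top z = 235).
- bar (a joint): Withdrawal of the toothed guard bar to the station's +y, m: 0 = home, covering the cap; 0.1 = fully back at its stop. Steel, 36 mm wide, 265 long, underside z = 195, top z = 203 mm, 8 mm teeth above. Front end at y = -155 mm home, -55 fully back. Slides with about 3 N, stays where left. The lowered pawl blocks it within 2 mm.
- bar_grip (a point): Centre of the top face of the grey upright grip at the rear end of the bar; moves with it. The grip is a block 26 mm (x) x 20 mm (y) x 52 mm tall standing on the bar; this point is at station (0, 90 mm + bar travel, 255 mm).
- pawl (a joint): Lift of the dark steel pawl, rad: 0 = down in the teeth, from 0.2 clear of them, 0.9 = stop. Stiff hinge (0.06 N m), stays where left. Hinge axis along the station's x at y = 0, z = 226 mm; the pawl reaches 48 mm from it towards -y (the canister), over the bar. Lifting swings its tip up, then over to +y; its top stays below z = 285 mm.
- pawl_tab (a point): Centre of the top edge of the pawl's upright tab, a plate 30 mm (x) x 10 mm thick (y), 47 mm tall, on the middle of the pawl, standing 40 mm above the cheeks. With the pawl down: station (0, -24, 275) mm. Pushing the tab to the station's +y from the canister side, 10 to 25 mm below its top edge, and rising with it, lifts the pawl; so does raising it.
- cap (a joint): How far the sprung nozzle cap is pushed down, m: 0 = up, 0.010 = fully down on its stop. Spring force 4 N at the start and 9 N fully down; springs back when let go.
- cap_top (a point): Centre of the flat top of the nozzle cap: a white plastic disc 40 mm in diameter, 22 mm high, on the canister, with a short spout towards the station's -y. With the cap up it is at station (0, -130 mm, 188 mm), 7 mm under the bar when the bar is home.
- spare: Loose spare steel canister with a domed grey lid and no nozzle, 62 mm in diameter, 128 mm tall, standing on the bench on the +x side of the station; origin at the centre of its underside. Leave alone.
- union: Loose white plastic fitting: a flange 60 mm in diameter and 22 mm high with a 40 mm tube on it, 70 mm tall in all, standing on the bench on the +x side of the station; origin at the centre of its underside. Leave alone.
- wrench: Loose steel wrench 170 mm long lying flat on the bench on the -x side of the station, roughly along its y; origin at its underside. Leave alone.

How it is judged:
By the outcome, as a careful person would: the job done as asked, in the order asked, and still so for the second after the job is handed in, with the robot touching nothing.
It also fails if it takes over 64 s, if anything falls off the work surface, if the arm or the gripper's body presses on something with over 40 N, if the wrist force passes 120 N, or if a joint passes its speed limit or range.

## Working session

There is one attempt and no reset: what is moved stays moved. The work goes in short steps, each a Python script; the robot and the scene stay as the last script left them, time stands still between calls to the robot, and variables do not carry over. Pictures are saved under pics/ and viewed, about 8 in all and at most 12, crops included, and the job is handed in when it is done.

```bash
mkdir -p pics
python3 - <<'E'
from rig import bot
import cv2, numpy as np
for n in ("scene","side","wrist"):
    o=bot.get_obs(); im=bot.grab_frame(n); cv2.imwrite(f"pics/{n}0.png",im[:,:,::-1])
    c=bot.get_calibration(n); print(n,{k:(np.round(v,4).tolist() if hasattr(v,'__len__') else v) for k,v in c.items()})
print(o, bot.tcp_to_grasp)
E
```

```text
scene {'mtx': [[487.4315, 0.0, 272.093], [0.0, 487.4315, 216.8683], [0.0, 0.0, 1.0]], 'extrinsics': [[-0.8127, -0.399, 0.4247, 0.9842], [0.5824, -0.5343, 0.6126, 0.6477], [-0.0175, 0.7452, 0.6666, 0.8325], [0.0, 0.0, 0.0, 1.0]]}
side {'mtx': [[389.755, 0.0, 287.8721], [0.0, 389.755, 212.3108], [0.0, 0.0, 1.0]], 'extrinsics': [[0.9632, 0.1999, -0.1798, 0.4484], [-0.2686, 0.6838, -0.6784, -0.3656], [-0.0127, 0.7017, 0.7123, 0.6455], [0.0, 0.0, 0.0, 1.0]]}
wrist {'mtx': [[373.1864, 0.0, 286.9996], [0.0, 373.1864, 213.5843], [0.0, 0.0, 1.0]], 'tool_from_camera': [[1.0, -0.0002, -0.0002, -0.0009], [-0.0002, -0.9475, -0.3196, -0.0827], [-0.0001, 0.3196, -0.9475, -0.1435], [0.0, 0.0, 0.0, 1.0]]}
{'time_s': 0.1, 'q': array([-1.35975042,  0.60005236, -0.00252955,  1.60005579,  0.00180608,
        0.94287535, -0.07980081]), 'qvel': array([-0.00071129, -0.00229344,  0.00166197, -0.0034426 ,  0.00078539,
       -0.00083092, -0.00088906]), 'joint_efforts': array([ 5.55160557e-03, -7.77995038e+01,  1.57043226e+00, -2.58623350e+01,
        1.27154335e-02,  5.48010183e-03,  5.30120843e-06]), 'eef_pos': array([0.20565232, 0.69478669, 0.23049616]), 'eef_rot': array([3.14145037e+00, 1.38167213e-03, 1.28310019e+00]), 'ft_force': array([ 0.36975109,  0.26198261, -0.57349503]), 'moment': array([-0.00958357,  0.01687679, -0.0109679 ]), 'finger_gap': 0.99803610991989} 0.0187
```

View pics/scene0.png

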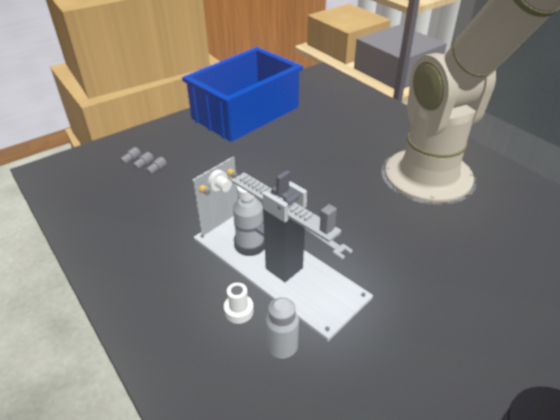

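View pics/side0.png

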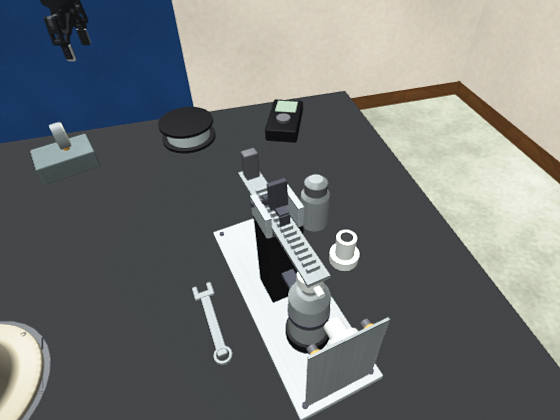

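Run:
```python
import cv2, numpy as np
a=cv2.imread("pics/scene0.png")[150:340,185:380]; b=cv2.imread("pics/side0.png")[140:415,190:400]
a=cv2.resize(a,None,fx=2,fy=2,interpolation=3); b=cv2.resize(b,None,fx=2,fy=2,interpolation=3)
im=np.zeros((550,390+410,3),np.uint8); im[:380,:390]=a; im[:,390:]=b[:,:410]
cv2.imwrite("pics/crop0.png",im)
```

```text
(no output)
```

View pics/crop0.png

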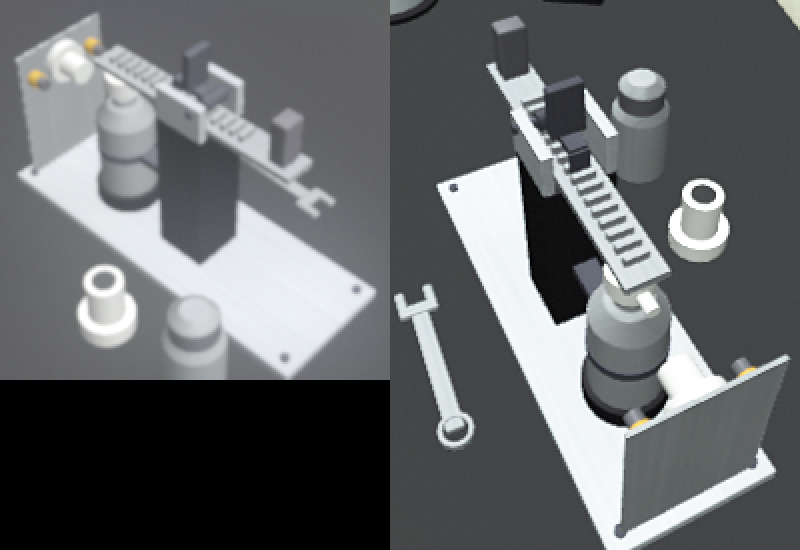

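The scene shows the station with grip, tab and bar. In the crop, plate corners are at (375,291), (288,378) and (18,175) in the scene half and (437,187) and (775,470) in the side half. The grip top is at (288,115) and (510,25), the tab top at (196,48) and (563,84). I'll fit x, y and yaw from these.

```bash
cat > h.py <<'E'
import numpy as np, cv2
from rig import bot
def proj(n,P,o=None):
    c=bot.get_calibration(n); T=np.array(c["extrinsics"]); p=(np.asarray(P)-T[:3,3])@T[:3,:3]
    p=p*[1,-1,-1]; q=p@np.array(c["mtx"]).T; return q[:,:2]/q[:,2:]
def ray(n,uv):
    c=bot.get_calibration(n); T=np.array(c["extrinsics"]); d=np.linalg.inv(c["mtx"])@[uv[0],uv[1],1]
    return T[:3,3],T[:3,:3]@(d*[1,-1,-1])
def onplane(n,uv,z):
    o,d=ray(n,uv); return o+d*(z-o[2])/d[2]
def S(p,s):  # station mm -> world m
    p=np.atleast_2d(np.array(p,float))/1000; c,k=np.cos(s[2]),np.sin(s[2])
    return np.c_[s[0]+c*p[:,0]-k*p[:,1], s[1]+k*p[:,0]+c*p[:,1], p[:,2]].squeeze()
E
python3 - <<'E'
from h import *
from scipy.optimize import least_squares
sc=[((-75,210,12),(375,291)),((75,210,12),(288,378)),((75,-210,12),(18,175)),((0,90,255),(288,115)),((0,-24,275),(196,47))]
sd=[((-75,210,12),(437,187)),((75,-210,12),(775,470)),((0,90,255),(510,25)),((0,-24,275),(563,84)),((-18,-155,203),(625,285)),((18,-155,203),(670,265))]
sc=[(p,(u/2+184.75,v/2+149.75)) for p,(u,v) in sc]; sd=[(p,((u-390)/2+189.75,v/2+139.75)) for p,(u,v) in sd]
for n,L in(("scene",sc),("side",sd)):
  for p,uv in L: print(n,p,np.round(onplane(n,uv,p[2]/1000),4))
def res(s,LL=(("scene",sc),("side",sd))): return np.concatenate([(proj(n,S([p for p,_ in L],s))-[q for _,q in L]).ravel() for n,L in LL])
s0=[.6,.2,0]
r=least_squares(res,s0,loss="soft_l1"); print(r.x,np.round(res(r.x).reshape(-1,2),1).tolist())
for n,L in(("scene",sc),("side",sd)): print(n,least_squares(lambda s:res(s,((n,L),)),r.x,loss="soft_l1").x)
np.save("st.npy",r.x)
s=r.x
print([np.round(S(p,s),3) for p in((0,-24,275),(0,190,255),(0,-130,188))])
# loose things
for n,uv,z in(("side",(345,257),.0),("side",(315,222),0),("scene",(283,345),0),("scene",(239,308),.0),("side",(203,290),.003),("side",(222,354),.003)): print(n,uv,np.round(onplane(n,uv,z),3))
E
```

```text
scene (-75, 210, 12) [0.4364 0.225  0.012 ]
scene (75, 210, 12) [0.5818 0.253  0.012 ]
scene (75, -210, 12) [ 0.6568 -0.1597  0.012 ]
scene (0, 90, 255) [0.5188 0.1572 0.255 ]
scene (0, -24, 275) [0.5402 0.0462 0.275 ]
side (-75, 210, 12) [0.4355 0.2218 0.012 ]
side (75, -210, 12) [ 0.6557 -0.1592  0.012 ]
side (0, 90, 255) [0.5239 0.1591 0.255 ]
side (0, -24, 275) [0.5425 0.0518 0.275 ]
side (-18, -155, 203) [ 0.5497 -0.0795  0.203 ]
side (18, -155, 203) [ 0.5845 -0.0723  0.203 ]
[0.53811242 0.06552123 0.16604933] [[14.3, 9.1], [12.6, 10.2], [9.8, 5.4], [-2.9, 0.1], [-2.2, -0.7], [-5.1, -11.8], [-12.8, -16.0], [0.2, 1.8], [1.4, 4.5], [-0.2, 7.2], [0.9, 7.5]]
scene [0.54483158 0.03587998 0.17727453]
side [0.54024084 0.07411475 0.1707137 ]
[array([0.542, 0.042, 0.275]), array([0.507, 0.253, 0.255]), array([ 0.56 , -0.063,  0.188])]
side (345, 257) [0.691 0.09  0.   ]
side (315, 222) [0.662 0.202 0.   ]
scene (283, 345) [0.658 0.205 0.   ]
scene (239, 308) [0.679 0.076 0.   ]
side (203, 290) [0.396 0.089 0.003]
side (222, 354) [ 0.411 -0.049  0.003]
```

The plate isn't centred on the station origin: the panel at y = -236 would hang over a ±210 plate. The other points put the plate centre at about y = -40, so I'll refit with that offset free.

Run:
```python
from h import *
from scipy.optimize import least_squares
P=[("scene",(-75,210,12),(375,291),1),("scene",(75,210,12),(288,378),1),("scene",(75,-210,12),(18,175),1),("scene",(0,90,255),(288,115),0),("scene",(0,-24,275),(196,47),0),
("side",(-75,210,12),(437,187),1),("side",(75,-210,12),(775,470),1),("side",(0,90,255),(510,25),0),("side",(0,-24,275),(563,84),0),("side",(-18,-155,203),(625,285),0),("side",(18,-155,203),(670,265),0)]
uv=[(u/2+184.75,v/2+149.75) if n=="scene" else ((u-390)/2+189.75,v/2+139.75) for n,_,(u,v),_ in P]
def res(s): return np.concatenate([proj(n,S(np.add(p,(0,s[3]*k,0)),s)[None])[0]-q for (n,p,_,k),q in zip(P,uv)])
r=least_squares(res,[.54,.07,.18,-40],x_scale=[.01,.01,.01,1],loss="soft_l1"); print(r.x); print(np.round(res(r.x).reshape(-1,2),1).tolist())
s=r.x[:3]; np.save("st.npy",s)
# IK check: tool-down, jaw direction along station x or y
for nm,p in (("tab",(0,-80,265)),("tab2",(0,40,290)),("grip0",(0,90,225)),("grip1",(0,190,225)),("cap",(0,-130,178))):
  for a in (0,np.pi/2,np.pi,-np.pi/2):
    q=bot.inverse_kinematics(S(p,s),[np.pi,0,s[2]+a]); print(nm,round(a,2),None if q is None else np.round(q,2))
```

```text
[  0.53869483   0.07450998   0.17962903 -42.16470819]
[[0.9, 0.0], [-0.3, 0.2], [-0.4, 0.0], [0.5, 2.5], [0.3, 1.7], [-0.5, -1.4], [1.3, 0.3], [-1.2, -1.2], [0.5, 0.4], [-0.3, 1.2], [0.3, 1.5]]
tab 0 [-0.4   0.37  0.42  1.98 -0.2   0.83  0.31]
tab 1.57 [-0.19  0.35  0.13  1.96 -0.06  0.83  1.72]
tab 3.14 [-0.81  0.57  1.12  2.   -0.63  0.97 -2.33]
tab -1.57 [-0.67  0.45  0.83  1.99 -0.43  0.88 -0.99]
tab2 0 [-0.63  0.33  0.42  1.97 -0.17  0.88  0.06]
tab2 1.57 [-0.36  0.31  0.05  1.95 -0.02  0.88  1.46]
tab2 3.14 [ 0.44  0.51 -1.09  1.91  0.52  1.05  2.44]
tab2 -1.57 [-0.89  0.4   0.81  1.98 -0.36  0.91 -1.29]
grip0 0 [-0.65  0.41  0.34  2.03 -0.2   0.73 -0.01]
grip0 1.57 [-0.37  0.4  -0.04  2.01  0.02  0.73  1.32]
grip0 3.14 [-0.04  0.44 -0.51  1.99  0.29  0.78  2.6 ]
grip0 -1.57 [-0.9   0.48  0.72  2.04 -0.45  0.78 -1.3 ]
grip1 0 [-0.8   0.43  0.32  1.98 -0.19  0.75 -0.19]
grip1 1.57 [-0.52  0.42 -0.08  1.97  0.05  0.76  1.12]
grip1 3.14 [-0.2   0.47 -0.54  1.95  0.32  0.81  2.41]
grip1 -1.57 [-1.06  0.5   0.72  2.   -0.45  0.8  -1.48]
cap 0 [-0.24  0.5   0.33  2.04 -0.26  0.65  0.45]
cap 1.57 [ 0.    0.48 -0.01  2.02  0.01  0.64  1.74]
cap 3.14 [-0.67  0.75  1.11  2.06 -0.88  0.91 -2.02]
cap -1.57 [-0.47  0.56  0.69  2.05 -0.55  0.71 -0.82]
```

Fit residuals are about 1 px and the plate offset is -42 mm, close to the expected -40. First action: lift the pawl with shut fingers along its arc.

```bash
cat >> h.py <<'E'
s=np.load("st.npy"); O=[np.pi,0,s[2]]
def go(p,feed=.15): bot.servo_line(S(p,s),None,feed)
def F():  # force in station axes, mean of 3
    f=np.mean([bot.get_obs()["ft_force"] for _ in range(3)],0); c,k=np.cos(s[2]),np.sin(s[2]); return np.round([c*f[0]+k*f[1],c*f[1]-k*f[0],f[2]],1)
def snap(n,f,box=None,k=1):
    im=bot.grab_frame(n)[:,:,::-1]; cv2.imwrite("pics/full_"+f,im)
    if box: x0,y0,x1,y1=box; im=cv2.resize(im[y0:y1,x0:x1],None,fx=k,fy=k,interpolation=3)
    cv2.imwrite("pics/"+f,im)
E
python3 - <<'E'
from h import *
p=bot.get_obs()["eef_pos"]
bot.servo_line([p[0],p[1],.36],None,.2); bot.grip(0)
bot.move_ptp(S((0,-70,360),s),O); print(bot.get_obs()["time_s"])
go((0,-60,256),.12); print(F(),bot.get_obs()["eef_pos"],bot.get_obs()["time_s"])
go((0,-43,256),.06)
for th in np.arange(0,.71,.1):
    y,z=-29,30; c,k=np.cos(th),np.sin(th)
    go((0,y*c+z*k-11,226+z*c-y*k),.06); print(round(th,1),F())
print(bot.get_obs()["time_s"]); snap("side","side1.png",(230,120,370,320),3)
E
```

```text
4.425
[-0.2  0.2  0.3] [0.54984373 0.01531063 0.25658277] 5.4417
0.0 [-0.3 -2.4  3.3]
0.1 [-0.9 -2.4  2.8]
0.2 [-0.5 -1.9  1. ]
0.3 [ 0.3 -0.5  0. ]
0.4 [0.4 0.9 0. ]
0.5 [ 0.1 -0.3  0.4]
0.6 [-0.1  0.1 -0.1]
0.7 [-0.1  0.9 -1.5]
7.875
```

View pics/side1.png

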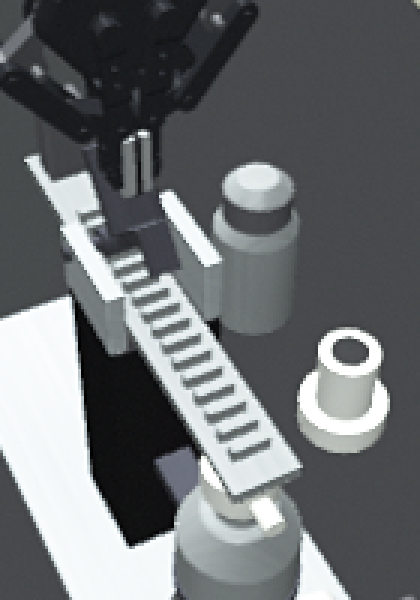

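The side view shows the fingers against the tab, and the pawl looks raised: its front face is visible at (150,245). I'll retreat to the canister side and verify with the scene view.

Run:
```python
from h import *
p=bot.get_obs()["eef_pos"]; print(p)
go((0,-50,275),.12); go((0,-60,345),.2); print(F(),bot.get_obs()["time_s"])
im1=bot.grab_frame("scene")[:,:,::-1]; im2=bot.grab_frame("side")[:,:,::-1]
a=cv2.resize(im1[150:250,215:345],None,fx=3,fy=3,interpolation=3); b=cv2.resize(im2[140:240,220:350],None,fx=3,fy=3,interpolation=3)
cv2.imwrite("pics/chk1.png",np.hstack([a,b]))
```

```text
[0.54113459 0.06122743 0.26758285]
[0.3 0.4 0.6] 8.8833
```

View pics/chk1.png

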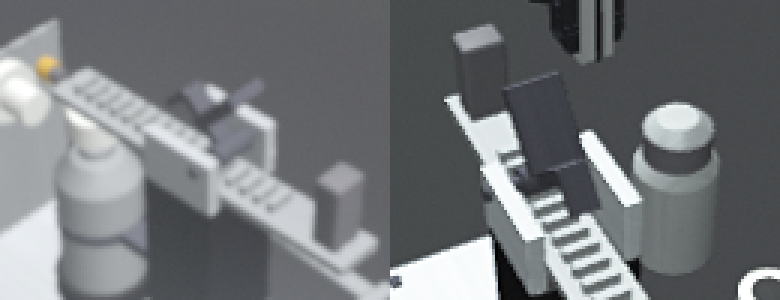

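The pawl is plainly up: in both views the tab leans well over towards the grip and the teeth are clear. Next, draw the bar back by pushing the grip from its canister-side face, watching the force for the stop.

Run:
```python
from h import *
go((0,56,345),.15); go((0,56,230),.12); print(F(),bot.get_obs()["time_s"])
go((0,66,230),.05)
for y in (90,120,150,160): go((0,y,230),.08); print(y,F())
for y in np.arange(162,180,1.5):
    go((0,y,230),.03); f=F(); print(y,f)
    if f[1]<-12: break
print(bot.get_obs()["time_s"]); 
go((0,y-12,230),.08); go((0,y-12,345),.15); print(F())
im1=bot.grab_frame("scene")[:,:,::-1]; im2=bot.grab_frame("side")[:,:,::-1]
a=cv2.resize(im1[150:280,215:375],None,fx=2.5,fy=2.5,interpolation=3); b=cv2.resize(im2[110:240,210:370],None,fx=2.5,fy=2.5,interpolation=3)
cv2.imwrite("pics/chk2.png",np.hstack([a,b]))
print(bot.get_obs()["time_s"], proj("side",[S((-18,-55,203),s),S((18,-55,203),s),S((0,190,255),s)]),proj("scene",[S((0,190,255),s)]))
```

```text
[ 0.2 -0.4  0. ] 11.0167
90 [ 0.5  0.  -0.3]
120 [-0.7  0.4  0.7]
150 [-0.6 -0.5  0.3]
160 [-0.3 -0.  -0.5]
162.0 [-0.2 -0.2  0.5]
163.5 [ 0.2 -2.8  0.5]
165.0 [-0.7 -1.7  0.4]
166.5 [ 0.6 -5.4  0.9]
168.0 [ -0.6 -10.3   1.5]
169.5 [ -0.4 -14.1   1.7]
14.6417
[ 1.1  0.1 -1.5]
15.9583 [[276.05545882 233.68789959]
 [297.29045919 225.85367768]
 [228.20567614 121.66979526]] [[375.35234163 236.16384117]]
```

View pics/chk2.png

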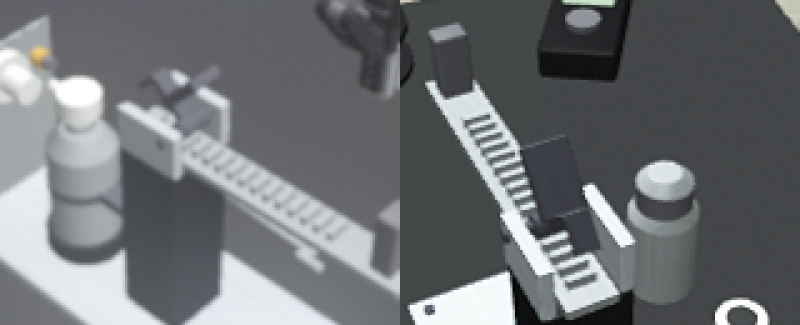

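The bar is fully back. The front corners are at side pixels (276,234) and (298,228), against (276,234) and (297,226) predicted, and the push force built up to 14 N on the stop. The cap is now exposed, so I'll press it gently under force control.

Run:
```python
from h import *
go((0,-130,345),.2); go((0,-130,196),.12); f0=F(); print(f0,bot.get_obs()["time_s"])
for z in np.arange(190,171,-1.):
    go((0,-130,z),.02); f=F(); print(z,round(bot.get_obs()["eef_pos"][2],4),f)
    if f[2]-f0[2]>14: break
bot.pause(.3); o=bot.get_obs(); print(o["eef_pos"],F(),o["time_s"]); snap("side","side3.png",(250,210,380,330),3)
```

```text
[ 0.6 -0.4  0.2] 18.9417
190.0 0.1899 [-0.2  0.7  0.2]
189.0 0.189 [-0.2  0.2  0.1]
188.0 0.1882 [0.4 0.1 2.7]
187.0 0.1871 [-1.2  0.6  3.5]
186.0 0.1861 [-0.9 -0.8  4.4]
185.0 0.1851 [-0.6  0.7  5.6]
184.0 0.1841 [-0.7  0.3  5.6]
183.0 0.1832 [-0.3 -0.1  6.3]
182.0 0.1822 [-1.   0.2  6.6]
181.0 0.1812 [-1.1  0.1  7.6]
180.0 0.1803 [-1.1  0.5  7.4]
179.0 0.1793 [0.3 0.3 8.5]
178.0 0.1783 [-0.5  0.6  8.7]
177.0 0.178 [-2.7  1.4 17.2]
[ 0.5621215  -0.05344694  0.17804122] [-3.6  1.8 16.8] 22.9417
```

View pics/side3.png

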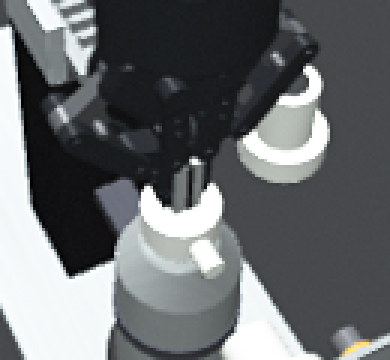

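The spring force rose from about 4 N to 8.7 N and then jumped to 17 N at z = 178.0 mm, so the cap is on its stop. The picture shows the fingers centred on the cap. I'll release straight up, clear away and check everything.

Run:
```python
from h import *
go((0,-130,192),.03); print(F()); go((0,-130,345),.15); go((-200,-130,360),.2); bot.pause(.5)
print(F(),bot.get_obs()["time_s"])
im1=bot.grab_frame("scene")[:,:,::-1]; im2=bot.grab_frame("side")[:,:,::-1]
a=cv2.resize(im1[150:370,185:385],None,fx=1.9,fy=1.9,interpolation=3); b=cv2.resize(im2[110:380,180:380],None,fx=1.9,fy=1.9,interpolation=3)
im=np.zeros((b.shape[0],a.shape[1]+b.shape[1],3),np.uint8); im[:a.shape[0],:a.shape[1]]=a; im[:,a.shape[1]:]=b
cv2.imwrite("pics/chk4.png",im)
for n,i1 in(("scene",im1),("side",im2)):
  d=np.abs(i1.astype(int)-cv2.imread(f"pics/{n}0.png").astype(int)).max(2)
  R={"scene":{"spare":(265,298,300,357),"union":(222,283,255,322)},"side":{"spare":(305,195,330,225),"union":(330,230,360,270),"wrench":(190,280,235,365)}}[n]
  for k,(x0,y0,x1,y1) in R.items(): print(n,k,"changed px",int((d[y0:y1,x0:x1]>30).sum()),"median",np.median(d[y0:y1,x0:x1]))
```

```text
[ 0.4  0.3 -0.8]
[-0.3 -0.7 -0.7] 26.4583
scene spare changed px 0 median 1.0
scene union changed px 0 median 1.0
side spare changed px 0 median 6.0
side union changed px 0 median 6.0
side wrench changed px 0 median 5.0
```

View pics/chk4.png

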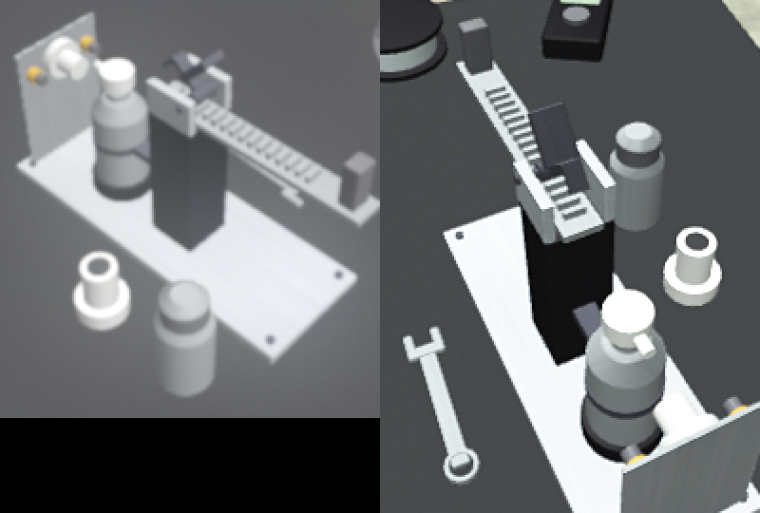

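The final view shows the bar back, the pawl up, the loose things unmoved and the arm clear. I'll check the cap height in the picture against the up and down predictions, then hand in.

Run:
```python
from h import *
print("pred up/down side",proj("side",[S((0,-130,188),s),S((0,-130,178),s)]).round(1).tolist(),"seen (310.5,273.7)")
print("pred up/down scene",proj("scene",[S((0,-130,188),s),S((0,-130,178),s)]).round(1).tolist(),"seen ~(246,187)")
bot.sign_off()
```

```text
pred up/down side [[309.7, 271.6], [309.5, 275.7]] seen (310.5,273.7)
pred up/down scene [[246.8, 187.4], [247.1, 191.0]] seen ~(246,187)
the job is handed in; nothing more can be done
```

The job is done and handed in after about 26 s of the 64 s allowed. I lifted the pawl with shut fingers, pushed the bar back to its stop, and pressed the nozzle cap down once. The cap then sprang up again.

- **Pawl:** after the lift, both views showed it well clear of the teeth. I did not measure its exact angle.
- **Bar:** the push force built to 14 N on the stop, and the bar's front corners match the fully-back prediction to about 2 px. It is still back in the last pictures.
- **Cap pressed:** the spring force rose to about 8.7 N, then jumped to 17 N at z = 178 mm, so the cap reached its stop.
- **Cap back up:** the scene view matches the fully-up prediction. The side view falls midway between the up and down predictions (row 273.7, against 271.6 for up and 275.7 for down), so it doesn't settle this. My readings of the side view are only good to about 2 px. The gripper was clear of the cap and the force on it was back to zero.
- **Loose things:** none of the pixels I compared around the spare canister, union or wrench changed between the first and last pictures.

The base plate turned out to be centred about 42 mm to the −y side of the station origin. My first position fit missed this, and I corrected it before moving the arm.

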